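# Set the ratchet prop to its fifth notch and clip on its soft cap

## Robot

A 6-joint arm with a two-finger parallel gripper is mounted at the origin on a cart in front of the work surface, level with it; the furniture and walls round the work are solid. World frame = base frame: x ahead of the robot, y to its left, z up, the work surface at z = 0. Lengths are in m, angles in rad, forces in N, time in s.
With the tool pointing down it reaches from about 0.325 to 0.775 m from the base axis. Payload 9.3 kg.
Tool frame: the origin (TCP) lies between the finger pads; the fingertips stand 8 mm ahead of it and the grasp point (between the pads) lies 11 mm behind it; z points along the fingers, y is the line along which they close (so a half turn about z gives the same grasp; the last joint's range is limited). The gripper opens to 85 mm and grips with 20 to 120 N. Pads are 22 mm wide; open, the fingers measure 114 mm over their backs; the gripper's body (76 mm by 85 mm) begins 54 mm behind the grasp point. The pads swing forward as they close: fully open they stand 13 mm farther back than shut.
Start: joints at [1.111, 0.259, 0.021, 1.334, 0, 1.418], TCP at [0.166, 0.524, 0.239] pointing down, gripper open.
Joint ranges: [-3.04, 3.04], [-0.91, 1.82], [-1.04, 1.36], [-1.92, 1.95], [-1.52, 1.45], [-3.14, 3.14]. Speed limits (rad/s): [2.22, 2.22, 2.79, 3.14, 3.14, 3.14].

## Interface

Orientations are given as a 3x3 rotation matrix whose columns are the frame's x, y, z axes.
In Python, from rig import monitor, optics, arm, models gives the robot as it stands.
- The arm moves only by the tool arm_command, never from a script. Its argument "series" is a list of rows, each a list of 7 numbers: the turn, a rotation vector about the world's x, y, z in degrees, then the shift along the world's x, y, z in m, then the opening, from -1 (shut) to 1 (fully open), so that 0 is half open. A call has 1 to 8 rows; each row is the pose to reach, as a shift and turn from the pose commanded when the call began; what a row does not reach only later rows make up. A row lasts 1/8 s, in which the tool goes at most 62.5 mm and 10.7 degrees, less where a joint would pass 70% of its speed; a pose out of reach is approached as far as the arm can. A call with a gripper value outside its range is refused whole. The fingers move at their own pace and stop on an object; "squeeze" is the grip in N (left out, the last holds). Time passes only in rows, so rows that repeat a pose let the fingers close. It gives the time, the measured TCP pose, the force, the opening and the grip force at its end, in the units of the state.
- monitor.observe(): the state, without advancing time (a new reading comes with each control period).
- optics.get_image(name): name is "scene" or "top" or "wrist"; returns a dict with "img" (384x512x3 uint8, red, green, blue), "K" (3x3 intrinsics, pixels), "rvec" (rotation vector, rad) and "tvec" (3), from world to camera coordinates, as OpenCV has them; the wrist camera has in their place "tool_from_camera" (4x4, takes a point from camera to tool coordinates, whose origin is the TCP and whose axes are the flange's). Camera axes: x right, y down, z forward; pixel columns grow to the right and rows downward; lengths in m; the calibration is good to about 2 mm. A picture is of the moment at which its call begins: read the wrist's pose just before it. There is no depth.
- arm.sign_off(): hands the job in; it is judged then, once.
Trained networks look in the newest picture that a camera, given by its name, has taken for a name from the list of things; names that differ only in an ending like _2 or _b are one class to them, and where a whole thing is asked for, a point or a joint stands for the part that bears it (a point fixed in the world has none). Each returns a list of dicts, best first, with "p" (0 to 1); they miss things now and then, are a little off and sometimes report something else, mostly with a low value. They report only what shows in the picture. A call takes as long as a camera call. They do not tell look-alikes from the thing itself.
- models.boxes_of(name, camera): "at" ([x, y, z] in m, in world coordinates, good to about 4 mm: the middle of the surface that is visible of it).
- models.cut_out(name, camera): "pixels" (384x512 bool, what is visible of it).
The state is a dict: "t": time; "qpos": joint angles; "joint_vel": joint speeds; "tau": joint torques, N m; "tcp_pos": TCP position; "tool_rot": TCP orientation; "ft_force": force on the tool from outside, world axes, zero at the start; "torque": the same for the moment, N m; "finger_gap": finger opening in m; "grip_force": force on a finger pad.
Only numpy, scipy, OpenCV 4.12 (cv2) and the standard library are available. Lean on these libraries where they do the work, as an engineer would, in place of code of your own. Each camera call takes 0.05 s, during which the arm holds its last target. There are 200 camera calls.

## Task

Get the ratchet prop ready to carry a workpiece: pull its column up by the flat head, click by click, to the fifth notch and no further (the yellow band then stands just clear of the blue tower), and let go so that it rests on the pawl. Then set the cork-faced cap on the head, skirts down, and press it straight down until both orange clips snap under the head's rim.

Things in the scene. Friction and masses are not known exactly. Their poses are not given: they have to be found in the camera images.
- prop: Ratchet prop, fixed to the bench: dark steel base 120 x 120 x 12 mm, on its centre a blue tower 52 (x) x 46 (y) mm with its top 120 mm above the bench. Origin: centre of the base's underside, on the column's axis; z up. On the tower's -x side a dark block holds the spring pawl, its black pull knob reaching 66 mm from the axis, 99 mm above the bench. A steel toothed column rises from the tower.
- column (a joint): Height of the column, m: 0 fully down, 0.078 upper stop. Notch n of seven holds it at n x 0.010: the fifth at 0.050. It goes up with 8 to 13 N, clicking into each notch as it passes (within 1 mm above it); let go, it sinks onto the last notch passed. It cannot be pushed down past a notch unless the pawl is pulled out. It starts in notch 0, 1 or 2.
- pawl (a joint): How far the spring pawl is out, m: 0 in a notch, up to 0.005 on a tooth, 0.012 pulled fully out by its knob (3 to 4 N), which lets the column drop.
- head_top (a point): Centre of the top face of the prop's head, a flat dark steel plate 60 (x) x 36 (y) x 10 mm on top of the column, moving with it; axes as the prop, z up. It stands 158 mm above the bench plus the column's value. Under the head there is at least 28 mm of free height beside the 22 mm wide column, so it is easily taken across its 36 mm width.
- yellow_band (a point): Middle of the 5 mm high yellow band painted round the column. At the fifth notch the band's lower edge stands 2 mm above the tower's top; at the fourth it is still down in the tower, at the sixth it stands 12 mm above.
- cap: Loose cap, 0.11 to 0.19 kg, on the bench skirts down: wooden block 72 (x) x 46 (y) mm, 22 to 36 mm above the origin, cork face on top at 40 mm. Origin: centre of the underside, z up. Orange skirts on the +y and -y sides (40 mm long, 0 to 22 mm high, 41 mm apart inside) go beside the head's 36 mm width; sprung orange clip arms on the +x and -x ends go over the ends of its 60 mm length.
- cap_grip (a point): Good place to hold the cap, across its 46 mm width (y): on its axis, 28 mm above its origin.
- cap_seat (a point): Centre of the underside of the cap's block, 22 mm above the cap's origin; it lies on point head_top when the cap is home. The cap fits either way round (half turn). The hooks, 2.5 to 11 mm above the cap's origin, meet the head's ends and need about 6 to 8 N downward to snap under.
- clip_a (a joint): Spring clip at the cap's +x end, rad: 0 closed (free or snapped under the rim), about 0.2 while it is spread by the rim.
- clip_b (a joint): Spring clip at the cap's -x end, rad: 0 closed, about 0.2 while spread by the rim.
Mind the look-alikes: they are no part of the job. Several things have the shape of the cap; the one meant has the colours described above.

How it is judged:
On the way, in this order (a step that is already met when the one before it is completed fails the run):
1. the column rests on the pawl in the fifth notch, let go by the robot, with the cap not yet on the head (value of joint column between 0.047 and 0.055 m and value of joint pawl below 0.002 m and contact force between the fingers and prop below 0.3 N and distance between cap_seat and head_top above 0.03 m), for 0.2 s.
2. the cap is home on the head with both clips snapped (value of joint column between 0.047 and 0.055 m and x of cap_seat in the frame of head_top between -0.004 and 0.004 m and y of cap_seat in the frame of head_top between -0.005 and 0.005 m and z of cap_seat in the frame of head_top between -0.003 and 0.002 m and value of joint each of clip_a, clip_b below 0.08 rad), for 0.2 s.
At the end, for the whole second after the job is handed in: Column in the fifth notch (0.047 to 0.055, pawl within 2 mm of home); cap flat on the head (seat within 4 mm along and 5 mm across the head, -3 to +2 mm in height, tilt below 0.08 rad), both clips closed (below 0.08 rad), at rest (all of step 2 and value of joint pawl below 0.002 m and angle between cap's own z axis and vertical below 0.08 rad and linear speed of cap below 0.02 m/s); the robot touches nothing.
It also fails if it takes over 58 s, if anything falls off the work surface, if the arm or the gripper's body presses on something with over 40 N, if the wrist force passes 120 N, or if a joint passes its speed limit or range.

## Working session

There is one attempt and no reset: what is moved stays moved. The work goes in short steps, Python scripts to look and compute and a tool call to move; the robot and the scene stay as the last step left them, time stands still between calls to the robot, and variables do not carry over. Pictures are saved under pics/ and viewed, at most 10 in all, crops included, and the job is handed in when it is done.

Besides the shell and the picture viewer there is one more tool, called after "Call:" by a JSON object that holds its "fn" and its "kwargs", one argument or row to a line. arm_command: Moves the arm, as the interface text tells. Its arguments: {"type":"object","properties":{"series":{"type":"array","items":{"type":"array","items":{"type":"number"}}},"squeeze":{"type":"number"}},"required":["series"]}

```bash
mkdir -p pics; ls
cat > h.py <<'E'
import numpy as np, cv2
from rig import monitor, optics, arm, models
def cam(n):
    s=monitor.observe(); d=optics.get_image(n); K=np.array(d["K"],float)
    if n=="wrist":
        T=np.eye(4);T[:3,:3]=s["tool_rot"];T[:3,3]=s["tcp_pos"]; M=T@np.array(d["tool_from_camera"])
        R=M[:3,:3].T; t=-R@M[:3,3]
    else:
        R=cv2.Rodrigues(np.array(d["rvec"],float))[0]; t=np.array(d["tvec"],float).ravel()
    return d["img"],K,R,t
def proj(p,K,R,t):
    q=(np.atleast_2d(p)@R.T+t)@K.T; return q[:,:2]/q[:,2:]
def ray(uv,z,K,R,t):
    d=R.T@np.linalg.solve(K,[uv[0],uv[1],1]); c=-R.T@t
    return c+d*(z-c[2])/d[2]
def save(n,img,box=None,f=1):
    if box: img=img[box[1]:box[3],box[0]:box[2]]
    cv2.imwrite("pics/"+n,cv2.resize(img[:,:,::-1],None,fx=f,fy=f,interpolation=cv2.INTER_CUBIC))
E
python3 - <<'E'
from h import *
np.set_printoptions(precision=4,suppress=True)
ims=[cam("scene"),cam("top")]
for n in("scene","top"):
    for k in("prop","head_top","yellow_band","cap","cap_grip","cap_seat"):
        for r in models.boxes_of(k,n): print(n,k,np.array(r["at"]),round(r["p"],2))
np.save("v.npy",0)
i=np.vstack([a[0] for a in ims]); 
save("a.png",np.hstack([a[0] for a in ims]),None,0.78)
import pickle; pickle.dump(ims,open("ims.pkl","wb"))
for a in ims: print("cam",-a[2].T@a[3])
for r in monitor.observe().items(): print(r)
E
```

```text
pics
scene prop [0.6042 0.212  0.0604] 0.81
scene head_top [0.6086 0.2242 0.1654] 0.9
scene head_top [ 0.5649 -0.2577  0.036 ] 0.52
scene yellow_band [0.6083 0.2259 0.1685] 0.61
scene cap [ 0.5683 -0.2577  0.0389] 0.75
scene cap [ 0.4512 -0.282   0.0422] 0.75
scene cap [ 0.5562 -0.1385  0.0326] 0.72
scene cap [ 0.4278 -0.1447  0.0378] 0.71
scene cap_grip [ 0.5586 -0.138   0.0351] 0.93
scene cap_grip [ 0.4297 -0.1444  0.0365] 0.86
scene cap_grip [ 0.4507 -0.2805  0.0371] 0.68
scene cap_grip [ 0.5706 -0.2566  0.0375] 0.58
scene cap_seat [ 0.4308 -0.1439  0.0336] 0.89
scene cap_seat [ 0.5591 -0.1349  0.0361] 0.85
scene cap_seat [ 0.4493 -0.2756  0.0412] 0.68
scene cap_seat [ 0.5701 -0.2617  0.0353] 0.67
top prop [0.5987 0.2143 0.0163] 0.86
top head_top [0.6108 0.2283 0.1753] 0.56
top yellow_band [0.6068 0.2316 0.1783] 0.64
top cap [ 0.4567 -0.2672  0.0408] 0.82
top cap [ 0.5647 -0.1265  0.0372] 0.75
top cap [ 0.5756 -0.2415  0.0407] 0.72
top cap [ 0.432  -0.1287  0.0387] 0.7
top cap_grip [ 0.4348 -0.1337  0.0388] 0.79
top cap_grip [ 0.4615 -0.2704  0.0389] 0.71
top cap_grip [ 0.5754 -0.2451  0.0368] 0.63
top cap_grip [ 0.5661 -0.1325  0.0394] 0.58
top cap_seat [ 0.4588 -0.2698  0.038 ] 0.95
top cap_seat [ 0.4336 -0.1347  0.0369] 0.89
top cap_seat [ 0.5789 -0.2439  0.0396] 0.83
top cap_seat [ 0.5615 -0.1299  0.0396] 0.68
cam [ 0.0881 -0.7663  0.6779]
cam [0.4041 0.01   1.0677]
('t', 0.7)
('qpos', array([ 1.1114,  0.2586,  0.0214,  1.3337, -0.    ,  1.4181]))
('joint_vel', array([ 0.0014, -0.0017,  0.0003,  0.001 ,  0.0005,  0.0008]))
('tau', array([ -0.0009, -55.522 ,  34.469 ,   0.0011,  -0.0004,   0.    ]))
('tcp_pos', array([0.1661, 0.5243, 0.2392]))
('tool_rot', array([[-0.9533,  0.302 , -0.    ],
       [ 0.302 ,  0.9533, -0.0001],
       [-0.    , -0.0001, -1.    ]]))
('ft_force', array([-0.5938, -0.271 ,  0.6086]))
('torque', array([0.0317, 0.0153, 0.0222]))
('grip_force', 0.0)
('finger_gap', 0.08525045278190477)
```

View pics/a.png

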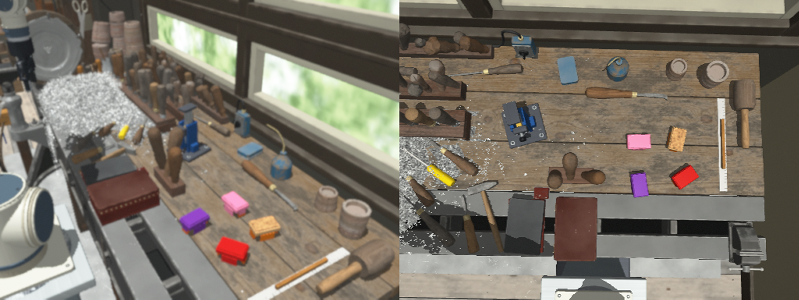

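Run:
```python
from h import *
import pickle
(s,t)=pickle.load(open("ims.pkl","rb"))
np.set_printoptions(precision=4,suppress=True)
print(proj([[.6,.22,.1],[.5,-.2,.03]],*s[1:]),proj([[.6,.22,.1],[.5,-.2,.03]],*t[1:]))
f=lambda i,c,w,h:cv2.resize(i[c[1]-h//2:c[1]+h//2,c[0]-w//2:c[0]+w//2],(400,300),interpolation=cv2.INTER_CUBIC)
P=[np.rint(proj([[.6,.22,.1],[.51,-.2,.03]],*v[1:])).astype(int) for v in(s,t)]
print(P)
im=np.vstack([np.hstack([f(s[0],P[0][0],80,60),f(s[0],P[0][1],144,108)]),np.hstack([f(t[0],P[1][0],80,60),f(t[0],P[1][1],112,84)])])
save("b.png",im)
```

```text
[[238.9813 164.6448]
 [294.1224 287.9143]] [[156.4069 158.1978]
 [335.9991 209.2194]]
[array([[239, 165],
       [298, 286]]), array([[156, 158],
       [336, 205]])]
```

View pics/b.png

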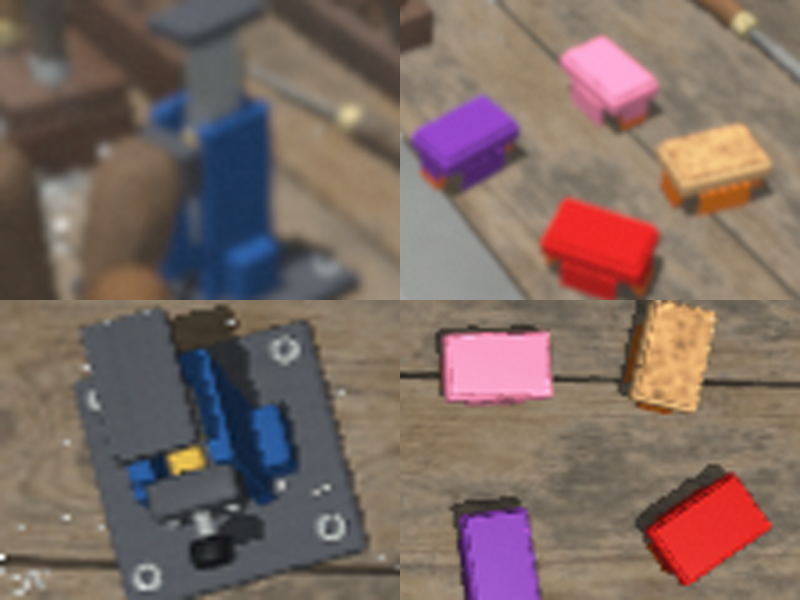

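The cork-topped, orange-skirted cap is at about px (871,178)−512 in the full top view, which is (570,165) in crop b's upper right. The pink (610,75), purple (465,135) and red (600,245) ones in that crop are look-alikes by colour. The prop's knob points to the robot side. The base washers in the crop's lower left are at (285,348), (331,527) and (147,577).

Run:
```python
from h import *
import pickle
(s,t)=pickle.load(open("ims.pkl","rb"))
np.set_printoptions(precision=4,suppress=True)
w=[ray((116+x/5,128+(y-300)/5),.012,*t[1:]) for x,y in((285,348),(331,527),(147,577))]
c=(w[0]+w[2])/2; a=w[0]-w[1]; b=w[2]-w[1]
y1=np.degrees(np.arctan2(a[1],a[0])); y2=np.degrees(np.arctan2(-b[0],b[1]))
print("prop",c,y1,y2,np.linalg.norm(a),np.linalg.norm(b))
y=np.radians((y1+y2)/2);R=np.array([[np.cos(y),-np.sin(y)],[np.sin(y),np.cos(y)]])
for h in(0,.01,.02):
    for dz in (0,):
        cs=np.array([[.03,.018],[.03,-.018],[-.03,-.018],[-.03,.018]])@R.T+c[:2]
        P=np.c_[cs,np.full(4,.158+h)]
        print(h,"scene",(proj(P,*s[1:])-[199,135])*5,"top",(proj(P,*t[1:])-[116,128])*5+[0,300])
# cork
for n,v in(("top",t),("scene",s)):
    hsv=cv2.cvtColor(v[0],cv2.COLOR_RGB2HSV); p=proj([[.573,-.25,.04]],*v[1:])[0].astype(int)
    m=((hsv[...,0]>8)&(hsv[...,0]<24)&(hsv[...,2]>170)&(hsv[...,1]>70)).astype(np.uint8)
    k=np.zeros_like(m);k[p[1]-28:p[1]+28,p[0]-28:p[0]+28]=1;m*=k
    ct=max(cv2.findContours(m,0,2)[0],key=cv2.contourArea)
    q=np.array([ray(x[0],.04,*v[1:])[:2] for x in ct])
    (cx,cy),(ww,hh),an=cv2.minAreaRect((q*1000).astype(np.float32))
    print(n,p,cx,cy,ww,hh,an,m.sum(), np.linalg.norm([cx,cy]))
```

```text
prop [0.6127 0.2318 0.012 ] 16.496511107208125 16.870624360642438 0.09305883524937412 0.09240518093211701
0 scene [[222.2376  12.9187]
 [269.2292  31.111 ]
 [191.2087  66.392 ]
 [144.142   47.038 ]] top [[ 89.3322 337.66  ]
 [171.8001 316.0491]
 [205.6973 449.1674]
 [122.6752 471.2149]]
0.01 scene [[221.809   -3.7122]
 [268.9912  14.2716]
 [190.6244  49.1841]
 [143.367   30.0465]] top [[ 83.1829 331.597 ]
 [166.5531 309.7654]
 [200.7788 444.2827]
 [116.8421 466.5604]]
0.02 scene [[221.3768 -20.4814]
 [268.7512  -2.7102]
 [190.0351  31.8262]
 [142.5854  12.9093]] top [[ 76.8992 325.4014]
 [161.1917 303.3445]
 [195.7521 439.2908]
 [110.8805 461.8033]]
top [357 179] 575.2813110351562 -247.44338989257812 44.11803436279297 70.1877670288086 77.42047119140625 502 626.2402238980332
scene [338 286] 571.716796875 -252.06744384765625 53.24528884887695 75.4465103149414 77.83687591552734 706 624.8184472924125
```

Call:
{"fn": "arm_command", "kwargs": {
  "series": [
    [0,0,0,0,0,0.06,1],
    [0,0,0,0,0,0.12,1],
    [0,0,6,0.045,-0.03,0.12,1],
    [0,0,12,0.09,-0.06,0.12,1],
    [0,0,18,0.135,-0.09,0.12,1],
    [0,0,24,0.18,-0.12,0.12,1],
    [0,0,30,0.225,-0.15,0.12,1],
    [0,0,34.3,0.27,-0.18,0.12,1]
  ]
}}

```text
t: 1.7
tcp_pos: [0.4374, 0.3431, 0.3594]
tool_rot: [[-0.957, -0.29, 0.0], [-0.29, 0.957, 0.0], [-0.0, 0.0, -1.0]]
ft_force: [-0.1, 0.4, -0.6]
finger_gap: 0.0857
grip_force: 0.0
```

Call:
{"fn": "arm_command", "kwargs": {
  "series": [
    [0,0,0,0.045,-0.03,0,1],
    [0,0,0,0.09,-0.06,0,1],
    [0,0,0,0.13,-0.085,0,1],
    [0,0,0,0.157,-0.113,0,1],
    [0,0,0,0.157,-0.113,-0.04,1],
    [0,0,0,0.157,-0.113,-0.04,1],
    [0,0,0,0.157,-0.113,-0.04,1]
  ]
}}

```text
t: 2.58
tcp_pos: [0.593, 0.2317, 0.3209]
tool_rot: [[-0.958, -0.288, 0.001], [-0.288, 0.958, 0.0], [-0.001, -0.0, -1.0]]
ft_force: [0.6, 0.0, -0.2]
finger_gap: 0.0855
grip_force: 0.0
```

Run:
```python
from h import *
np.set_printoptions(precision=4,suppress=True)
v=cam("wrist"); s=monitor.observe(); print(s["tcp_pos"],s["tool_rot"][:,1],s["qpos"])
y=np.radians(16.7);R=np.array([[np.cos(y),-np.sin(y)],[np.sin(y),np.cos(y)]])
cs=np.array([[.03,.018],[.03,-.018],[-.03,-.018],[-.03,.018]])@R.T+[.6127,.2318]
p=proj(np.c_[cs,np.full(4,.168)],*v[1:]); print(p)
im=v[0].copy()
save("c.png",im)
import pickle; pickle.dump(v,open("w1.pkl","wb"))
for r in models.boxes_of("head_top","wrist"): print(r)
```

```text
[0.5932 0.2319 0.3213] [-0.2884  0.9575 -0.0001] [ 0.241   0.4113  0.454   1.6109  0.     -0.0516]
[[267.5459 223.2412]
 [234.372  223.2321]
 [233.0941 168.9645]
 [268.2068 168.9716]]
{'at': [0.6113, 0.2316, 0.1742], 'p': 0.94}
```

View pics/c.png

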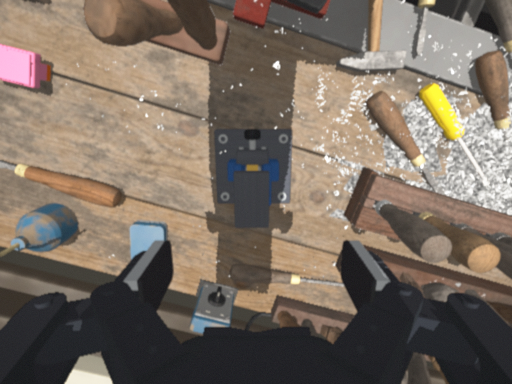

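The head shows at about (236–269, 170–226), within 2 px of the prediction. The base washers are near (223,138), (284,138), (224,197) and (283,196). I'll take one enlarged crop to refine this.

Run:
```python
from h import *
import pickle
v=pickle.load(open("w1.pkl","rb"))
save("d.png",v[0],(204,120,304,235),5)
np.set_printoptions(precision=4,suppress=True)
w=np.array([ray(u,.012,*v[1:]) for u in((223,138),(284,138),(283,196),(224,197))]); print(w, w.mean(0))
a=w[2]+w[3]-w[0]-w[1]; print(np.degrees(np.arctan2(a[1],a[0])))
```

```text
[[0.5823 0.1753 0.012 ]
 [0.5554 0.2649 0.012 ]
 [0.6444 0.2926 0.012 ]
 [0.6736 0.2011 0.012 ]] [0.6139 0.2335 0.012 ]
16.527945046299592
```

View pics/d.png

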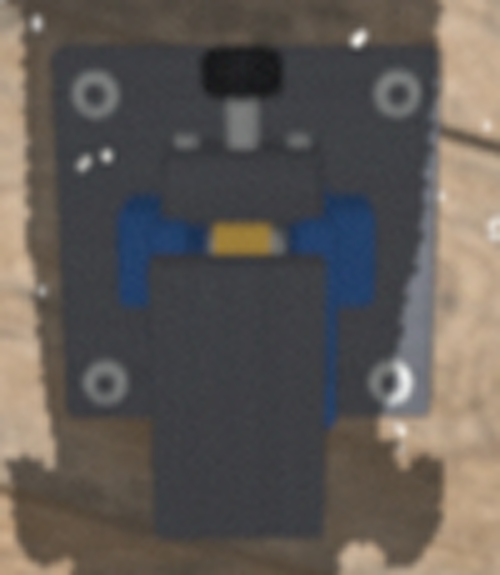

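Run:
```python
from h import *
import pickle
from scipy.optimize import least_squares
np.set_printoptions(precision=4,suppress=True)
v=pickle.load(open("w1.pkl","rb"));(s,t)=pickle.load(open("ims.pkl","rb"))
obs=np.array([[269.4,171.2],[233.6,171.2],[234.6,227.6],[268.8,227.6]])
def P(q,z):
    y=q[2];R=np.array([[np.cos(y),-np.sin(y)],[np.sin(y),np.cos(y)]])
    return np.c_[np.array([[-.03,.018],[-.03,-.018],[.03,-.018],[.03,.018]])@R.T+q[:2],np.full(4,z)]
for z in(.158,.168,.178):
    r=least_squares(lambda q:(proj(P(q,z),*v[1:])-obs).ravel(),[.61,.23,.29]); print(z,r.x[:2],np.degrees(r.x[2]),r.cost)
r=least_squares(lambda q:(proj(P(q,q[3]),*v[1:])-obs).ravel(),[.61,.23,.29,.165]); print(r.x,r.cost)
A=cv2.resize(s[0][115:165,215:265][:,:,::-1],(600,600),interpolation=cv2.INTER_CUBIC)
for z,c in((.158,(0,0,255)),(.168,(0,255,0)),(.178,(255,0,0))):
    p=(proj(P([.6135,.233,np.radians(16.6)],z),*s[1:])-[214.5,114.5])*12
    cv2.polylines(A,[p.astype(int)],True,c,1)
cv2.imwrite("pics/e.png",A)
```

```text
0.158 [0.619  0.2343] 16.660410033788832 11.508746440018559
0.168 [0.6159 0.2336] 16.656151557723966 3.6133694570367236
0.178 [0.6128 0.2329] 16.651613328281293 0.22025684904387915
[0.6124 0.2328 0.2906 0.1794] 0.16353067716558586
```

View pics/e.png

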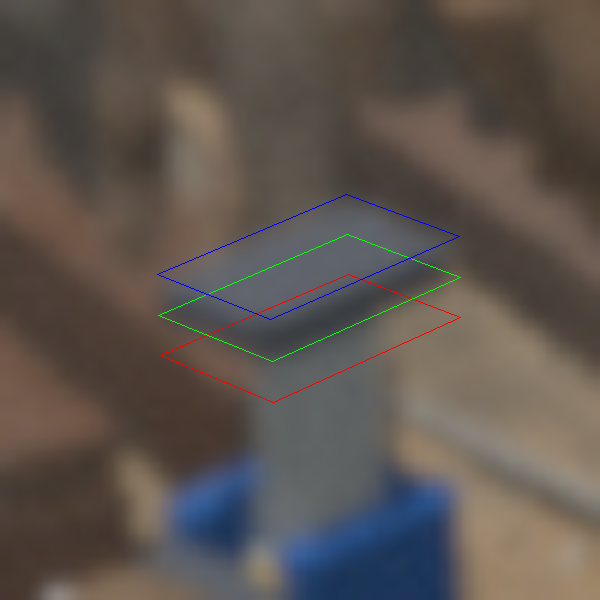

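Image e shows the head's top face matching the blue outline (158–460, 195–320), and the green outline is its lower edge. The column therefore starts in notch 2, with head top z = 0.178 at (0.613, 0.233) and yaw 16.65°. I need 30 mm of lift plus a small margin.

Call:
{"fn": "arm_command", "kwargs": {
  "series": [
    [0,0,0,0.01,0.001,-0.05,1],
    [0,0,0,0.02,0.0015,-0.1,1],
    [0,0,0,0.02,0.0015,-0.13,1],
    [0,0,0,0.02,0.0015,-0.15,1],
    [0,0,0,0.02,0.0015,-0.159,1],
    [0,0,0,0.02,0.0015,-0.159,1]
  ]
}}

```text
t: 3.42
tcp_pos: [0.6133, 0.2332, 0.161]
tool_rot: [[-0.958, -0.288, 0.001], [-0.288, 0.958, 0.0], [-0.001, -0.0, -1.0]]
ft_force: [0.3, 0.1, 0.5]
finger_gap: 0.0857
grip_force: 0.0
```

Call:
{"fn": "arm_command", "kwargs": {
  "series": [
    [0,0,0,0,0,0,0],
    [0,0,0,0,0,0,-0.4],
    [0,0,0,0,0,0,-0.4],
    [0,0,0,0,0,0,-0.4],
    [0,0,0,0,0,0,-0.4],
    [0,0,0,0,0,0,-0.4]
  ],
  "squeeze": 50
}}

```text
t: 4.18
tcp_pos: [0.6135, 0.2323, 0.1611]
tool_rot: [[-0.958, -0.287, 0.001], [-0.287, 0.958, -0.001], [-0.001, -0.001, -1.0]]
ft_force: [0.1, -3.6, 5.6]
finger_gap: 0.035
grip_force: 51.1
```

Call:
{"fn": "arm_command", "kwargs": {
  "series": [
    [0,0,0,0,-0.0005,0.006,-0.4],
    [0,0,0,0,-0.0005,0.012,-0.4],
    [0,0,0,0,-0.0005,0.018,-0.4],
    [0,0,0,0,-0.0005,0.024,-0.4],
    [0,0,0,0,-0.0005,0.029,-0.4],
    [0,0,0,0,-0.0005,0.0325,-0.4],
    [0,0,0,0,-0.0005,0.0325,-0.4],
    [0,0,0,0,-0.0005,0.0325,-0.4]
  ]
}}

```text
t: 5.18
tcp_pos: [0.6134, 0.2323, 0.193]
tool_rot: [[-0.958, -0.288, 0.001], [-0.288, 0.958, 0.0], [-0.001, -0.0, -1.0]]
ft_force: [4.2, -0.5, -3.1]
finger_gap: 0.0352
grip_force: 52.1
```

Run:
```python
from h import *
import pickle
s=cam("scene");t=cam("top");pickle.dump((s,t),open("ims2.pkl","wb"))
A=cv2.resize(s[0][90:165,215:265][:,:,::-1],(400,600),interpolation=cv2.INTER_CUBIC)
cv2.imwrite("pics/f.png",A); print(monitor.observe()["tcp_pos"],monitor.observe()["ft_force"])
```

```text
[0.61342006 0.23230499 0.19302569] [ 4.93323357 -1.06276903 -2.9543297 ]
```

View pics/f.png

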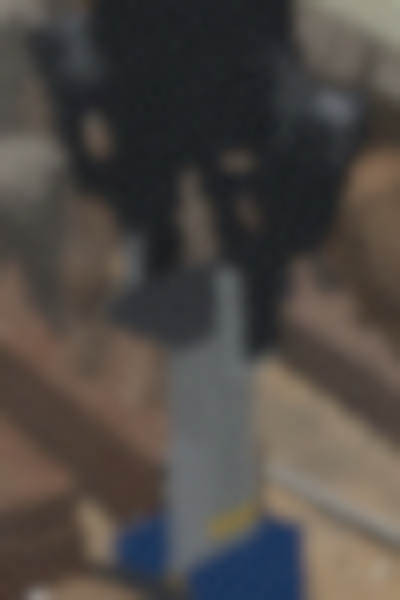

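The yellow band at (235,518) stands just above the blue tower top, after a 31.9 mm rise. I'll release and retreat upward.

Call:
{"fn": "arm_command", "kwargs": {
  "series": [
    [0,0,0,0,0,0,0.3],
    [0,0,0,0,0,0,1],
    [0,0,0,0,0,0,1],
    [0,0,0,0,0,0,1],
    [0,0,0,0,0,0.04,1],
    [0,0,0,0,0,0.09,1],
    [0,0,0,-0.02,0,0.13,1],
    [0,0,0,-0.02,0,0.13,1]
  ]
}}

```text
t: 6.28
tcp_pos: [0.593, 0.2327, 0.3268]
tool_rot: [[-0.958, -0.288, 0.006], [-0.288, 0.958, 0.002], [-0.006, -0.0, -1.0]]
ft_force: [-0.1, -0.4, -0.1]
finger_gap: 0.0853
grip_force: 0.0
```

Run:
```python
from h import *
import pickle
s=cam("scene");v=cam("wrist");pickle.dump((s,v),open("ims3.pkl","wb"))
A=cv2.resize(s[0][90:165,215:265][:,:,::-1],(400,600),interpolation=cv2.INTER_CUBIC)
y=np.radians(16.65);R=np.array([[np.cos(y),-np.sin(y)],[np.sin(y),np.cos(y)]])
H=lambda z:np.c_[np.array([[-.03,.018],[-.03,-.018],[.03,-.018],[.03,.018]])@R.T+[.613,.2325],np.full(4,z)]
for z,c in((.198,(0,0,255)),(.208,(0,255,0)),(.218,(255,0,0))):
    cv2.polylines(A,[((proj(H(z),*s[1:])-[214.5,89.5])*8).astype(int)],True,c,1)
p=proj(H(.208),*v[1:]); o=np.rint(p.mean(0)-45).astype(int)
B=cv2.resize(v[0][o[1]:o[1]+90,o[0]:o[0]+60][:,:,::-1],(400,600),interpolation=cv2.INTER_CUBIC)
B=cv2.resize(v[0][o[1]:o[1]+90,o[0]+15:o[0]+75][:,:,::-1],(400,600),interpolation=cv2.INTER_CUBIC)
cv2.polylines(B,[((p-o-[14.5,-.5])*6.667).astype(int)],True,(0,255,0),1)
cv2.imwrite("pics/g.png",np.hstack([A,B])); print(p,o,monitor.observe()["tcp_pos"])
```

```text
[[269.60937817 177.3583726 ]
 [229.74233975 177.32139711]
 [231.35686763 237.90954826]
 [268.72867457 237.94664549]] [205 163] [0.59307907 0.23239807 0.3227862 ]
```

View pics/g.png

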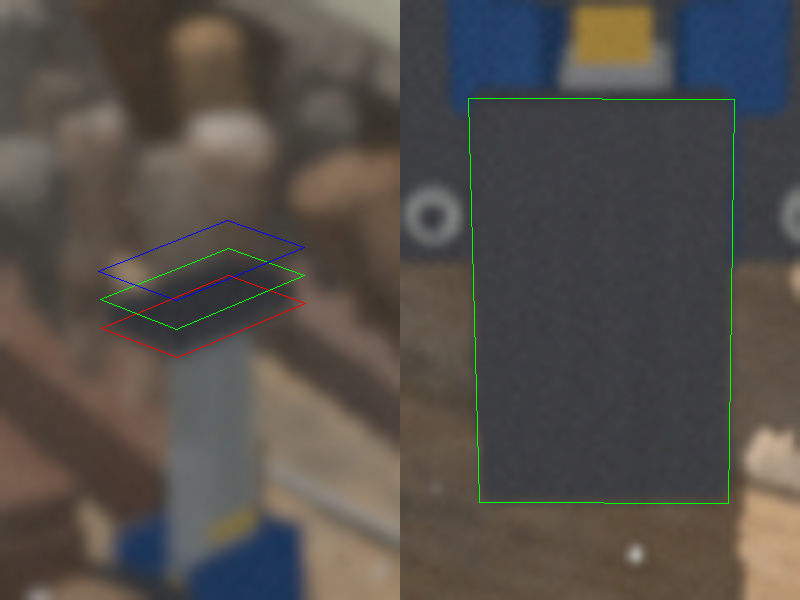

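The head sits on the green 0.208 outline in both views (left panel head at (200,290), right panel rectangle exact). The band is just clear at (235,522), so the column is in notch 5. Next is the cork cap.

Call:
{"fn": "arm_command", "kwargs": {
  "series": [
    [0,0,-4,-0.005,-0.06,0,1],
    [0,0,-8,-0.01,-0.12,0,1],
    [0,0,-12,-0.015,-0.18,0,1],
    [0,0,-16,-0.02,-0.24,0,1],
    [0,0,-20,-0.025,-0.3,0,1],
    [0,0,-24,-0.03,-0.36,0,1],
    [0,0,-28,-0.035,-0.42,0,1],
    [0,0,-29.3,-0.038,-0.478,0,1]
  ]
}}

```text
t: 7.38
tcp_pos: [0.5545, -0.2478, 0.321]
tool_rot: [[-0.976, 0.22, -0.002], [0.22, 0.976, 0.001], [0.002, 0.001, -1.0]]
ft_force: [0.4, 0.7, -0.0]
finger_gap: 0.0851
grip_force: 0.0
```

Call:
{"fn": "arm_command", "kwargs": {
  "series": [
    [0,0,0,0,0,-0.06,1],
    [0,0,0,0,0,-0.1,1],
    [0,0,0,0,0,-0.1,1],
    [0,0,0,0,0,-0.1,1]
  ]
}}

```text
t: 7.88
tcp_pos: [0.5555, -0.2458, 0.2238]
tool_rot: [[-0.976, 0.218, 0.001], [0.218, 0.976, -0.0], [-0.001, -0.0, -1.0]]
ft_force: [0.2, -0.3, 1.2]
finger_gap: 0.0853
grip_force: 0.0
```

Run:
```python
from h import *
import pickle
from scipy.optimize import least_squares
np.set_printoptions(precision=4,suppress=True)
v=cam("wrist");pickle.dump(v,open("w4.pkl","wb"))
s=monitor.observe();print(s["tcp_pos"],s["tool_rot"][:,1])
for r in models.boxes_of("cap","wrist"): print(r)
def P(q):
    y=q[2];R=np.array([[np.cos(y),-np.sin(y)],[np.sin(y),np.cos(y)]])
    return np.c_[np.array([[-.036,.023],[-.036,-.023],[.036,-.023],[.036,.023]])@R.T+q[:2],np.full(4,.04)]
p=proj(P([.575,-.247,np.radians(-12.6)]),*v[1:]);print(p)
hsv=cv2.cvtColor(v[0],cv2.COLOR_RGB2HSV);c=p.mean(0).astype(int);print(c,hsv[c[1],c[0]])
o=c-[75,60]
B=cv2.resize(v[0][o[1]:o[1]+120,o[0]:o[0]+150][:,:,::-1],(750,600),interpolation=cv2.INTER_CUBIC)
cv2.polylines(B,[((p-o+.5)*5).astype(int)],True,(0,255,0),1);cv2.imwrite("pics/i.png",B);print(o)
```

```text
[ 0.5558 -0.2459  0.2244] [ 0.2175  0.9761 -0.0007]
{'at': [0.4595, -0.2705, 0.0419], 'p': 0.94}
{'at': [0.4358, -0.1364, 0.0368], 'p': 0.86}
{'at': [0.5716, -0.2479, 0.0414], 'p': 0.84}
{'at': [0.5665, -0.133, 0.0391], 'p': 0.79}
[[279.2054 158.6674]
 [238.2681 158.6728]
 [239.3668 218.4116]
 [277.8463 218.4107]]
[258 188] [ 18 117 247]
[183 128]
```

View pics/i.png

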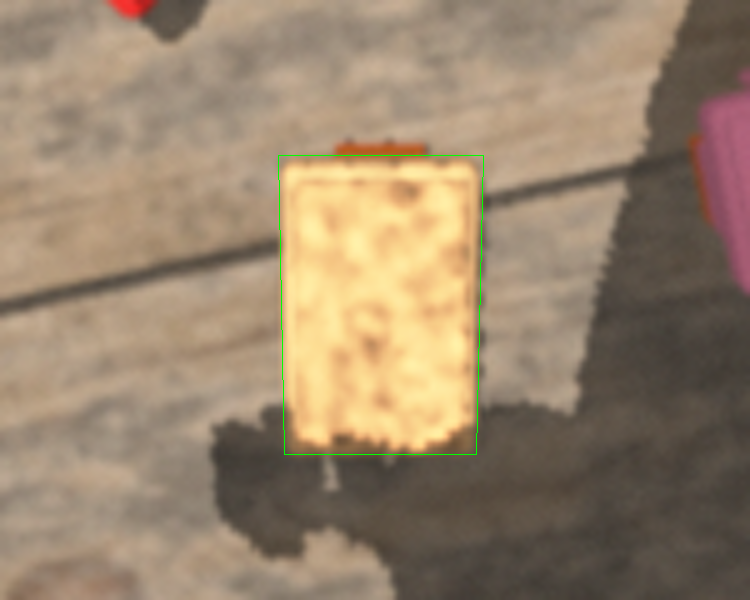

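The outline for (0.575, −0.247), yaw −12.6° coincides with the cork face at (280–482, 155–454), and the orange clip shows at (380,150). It's the right cap, so I'll grasp it.

Call:
{"fn": "arm_command", "kwargs": {
  "series": [
    [0,0,0,0.01,-0.001,-0.05,1],
    [0,0,0,0.0193,-0.0012,-0.1,1],
    [0,0,0,0.0193,-0.0012,-0.15,1],
    [0,0,0,0.0193,-0.0012,-0.18,1],
    [0,0,0,0.0193,-0.0012,-0.2,1],
    [0,0,0,0.0193,-0.0012,-0.2065,1],
    [0,0,0,0.0193,-0.0012,-0.2065,1],
    [0,0,0,0.0193,-0.0012,-0.2065,1]
  ]
}}

```text
t: 8.98
tcp_pos: [0.5752, -0.2472, 0.0177]
tool_rot: [[-0.976, 0.218, 0.002], [0.218, 0.976, -0.001], [-0.002, -0.001, -1.0]]
ft_force: [-0.4, -0.4, -0.4]
finger_gap: 0.0854
grip_force: 0.0
```

Call:
{"fn": "arm_command", "kwargs": {
  "series": [
    [0,0,0,0,0,0,0.2],
    [0,0,0,0,0,0,-0.1],
    [0,0,0,0,0,0,-0.2],
    [0,0,0,0,0,0,-0.2],
    [0,0,0,0,0,0,-0.2],
    [0,0,0,0,0,0,-0.2]
  ],
  "squeeze": 40
}}

```text
t: 9.72
tcp_pos: [0.5746, -0.247, 0.0168]
tool_rot: [[-0.976, 0.218, 0.001], [0.218, 0.976, -0.0], [-0.001, -0.0, -1.0]]
ft_force: [-0.8, 1.5, 5.7]
finger_gap: 0.0455
grip_force: 40.7
```

Call:
{"fn": "arm_command", "kwargs": {
  "series": [
    [0,0,0,0,0,0.03,-0.2],
    [0,0,0,0,0,0.08,-0.2],
    [0,0,0,0,0,0.14,-0.2],
    [0,0,0,0,0,0.2,-0.2],
    [0,0,0,0,0,0.26,-0.2],
    [0,0,0,0,0,0.28,-0.2],
    [0,0,0,0,0,0.28,-0.2]
  ]
}}

```text
t: 10.6
tcp_pos: [0.5748, -0.2471, 0.2975]
tool_rot: [[-0.976, 0.218, 0.002], [0.218, 0.976, -0.001], [-0.002, -0.001, -1.0]]
ft_force: [0.6, 0.2, -2.0]
finger_gap: 0.0453
grip_force: 41.9
```

Call:
{"fn": "arm_command", "kwargs": {
  "series": [
    [0,0,3,0.003,0.04,0,-0.2],
    [0,0,7,0.008,0.1,0,-0.2],
    [0,0,11,0.013,0.16,0,-0.2],
    [0,0,15,0.018,0.22,0,-0.2],
    [0,0,19,0.023,0.28,0,-0.2],
    [0,0,23,0.028,0.34,0,-0.2],
    [0,0,27,0.033,0.4,0,-0.2],
    [0,0,29.2,0.036,0.44,0,-0.2]
  ]
}}

```text
t: 11.6
tcp_pos: [0.6097, 0.1958, 0.2938]
tool_rot: [[-0.957, -0.289, -0.003], [-0.289, 0.957, -0.0], [0.003, 0.001, -1.0]]
ft_force: [-0.6, -0.3, -0.8]
finger_gap: 0.0453
grip_force: 41.8
```

Call:
{"fn": "arm_command", "kwargs": {
  "series": [
    [0,0,0,0.0015,0.02,0,-0.2],
    [0,0,0,0.0025,0.035,0,-0.2],
    [0,0,0,0.0025,0.0395,0,-0.2],
    [0,0,0,0.0025,0.0395,-0.03,-0.2],
    [0,0,0,0.0025,0.0395,-0.05,-0.2],
    [0,0,0,0.0025,0.0395,-0.05,-0.2],
    [0,0,0,0.0025,0.0395,-0.05,-0.2]
  ]
}}

```text
t: 12.48
tcp_pos: [0.6133, 0.2319, 0.2474]
tool_rot: [[-0.959, -0.285, 0.001], [-0.285, 0.959, 0.0], [-0.001, -0.0, -1.0]]
ft_force: [-0.2, -0.7, -1.4]
finger_gap: 0.0454
grip_force: 41.7
```

Run:
```python
from h import *
np.set_printoptions(precision=4,suppress=True)
s=monitor.observe();print(s["tcp_pos"],s["tool_rot"],s["ft_force"],s["finger_gap"])
a=cam("scene");v=cam("wrist")
T=s["tcp_pos"];y=np.arctan2(s["tool_rot"][1,1],s["tool_rot"][0,1])-np.pi/2
R=np.array([[np.cos(y),-np.sin(y)],[np.sin(y),np.cos(y)]]);print(np.degrees(y))
Q=lambda z,c,l,w:np.c_[np.array([[-l,w],[-l,-w],[l,-w],[l,w]])@R.T+c,np.full(4,z)]
out=[]
for (I,K,RR,t),(w,h) in((a,(48,72)),(v,(100,150))):
    G=[(Q(T[2]+.0232,T[:2],.036,.023),(0,255,0)),(Q(.208,[.613,.2325],.03,.018),(0,0,255))]
    ps=[proj(g,K,RR,t) for g,_ in G]; c=ps[0].mean(0).astype(int); o=np.maximum(c-[w//2,h//2],0);o=np.minimum(o,[512-w,384-h])
    B=cv2.resize(I[o[1]:o[1]+h,o[0]:o[0]+w][:,:,::-1],(400,600),interpolation=cv2.INTER_CUBIC)
    for p,(_,col) in zip(ps,G): cv2.polylines(B,[((p-o+.5)*400/w).astype(int)],True,col,1)
    out.append(B)
cv2.imwrite("pics/j.png",np.hstack(out))
```

```text
[0.6133 0.2319 0.2474] [[-0.9585 -0.285   0.0012]
 [-0.285   0.9585  0.0002]
 [-0.0012 -0.0002 -1.    ]] [-0.1796 -0.6704 -1.4208] 0.04543766189916104
16.558211127782386
```

View pics/j.png

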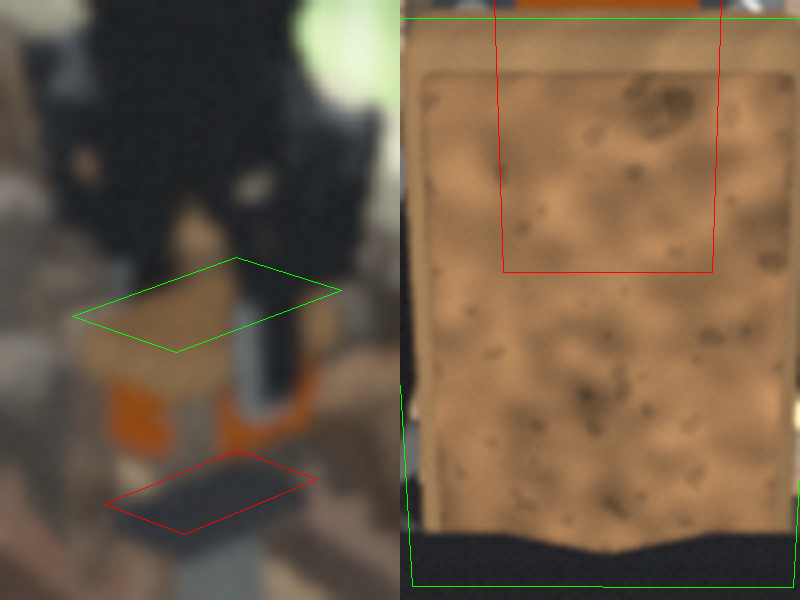

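The cork edge in the right panel at row 72 sits lower than the outline at row 18. I'll check numerically whether that's an inset of the cork or an along-axis offset of the cap.

Run:
```python
from h import *
import pickle
np.set_printoptions(precision=1,suppress=True)
w4=pickle.load(open("w4.pkl","rb")); s=monitor.observe(); v=cam("wrist"); pickle.dump(v,open("w5.pkl","wb"))
T=s["tcp_pos"]
print("camera rel tcp",(-v[2].T@v[3]-T)*1000)
def row(c,yaw,x,z,V,y=0): 
    return proj([[c[0]+x*np.cos(yaw)-y*np.sin(yaw),c[1]+x*np.sin(yaw)+y*np.cos(yaw),z]],*V[1:])[0]
for n,c,yaw,z0,V,o,k in(("w4",[.575,-.247],np.radians(-12.6),0,w4,np.array([183,128]),5),("w5",T[:2],np.radians(16.6),T[2]-.0168,v,None,1)):
    for x,z in((-.036,.022),(-.036,.036),(-.036,.04),(-.033,.04),(-.03,.04),(.036,.04),(.036,.036),(.033,.04)):
        p=row(c,yaw,x,z0+z,V); print(n,x,z,p,(p-o+.5)*k if o is not None else "")
# vertical brightness/hue profile through cap centre
for n,V,c in(("w4",w4,258),("w5",v,int(row(T[:2],np.radians(16.6),-.036,T[2]+.0232,v)[0]))):
    hsv=cv2.cvtColor(V[0],cv2.COLOR_RGB2HSV)[:,c-4:c+5].mean(1)
    r=range(152,224) if n=="w4" else range(150,320,1)
    print(n,c); print([(i,*hsv[i].astype(int)) for i in r if i<384][::1 if n=="w4" else 3])
```

```text
camera rel tcp [-69.3 -20.1 134.8]
w4 -0.036 0.022 [258.6 156. ] [380.6 142.7]
w4 -0.036 0.036 [258.7 158.1] [381.  152.8]
w4 -0.036 0.04 [258.7 158.7] [381.2 155.9]
w4 -0.033 0.04 [258.7 161.3] [381.2 169.1]
w4 -0.03 0.04 [258.7 163.9] [381.1 182.2]
w4 0.036 0.04 [258.6 218.4] [380.5 454.6]
w4 0.036 0.036 [258.6 217.2] [380.4 448.4]
w4 0.033 0.04 [258.6 216.1] [380.6 442.8]
w5 -0.036 0.022 [255.5 186.9] 
w5 -0.036 0.036 [255.3 195.8] 
w5 -0.036 0.04 [255.3 198.7] 
w5 -0.033 0.04 [255.3 205.6] 
w5 -0.03 0.04 [255.3 212.4] 
w5 0.036 0.04 [255.6 340.8] 
w5 0.036 0.036 [255.6 334.5] 
w5 0.033 0.04 [255.6 335.7] 
w4 258
[(152, np.int64(15), np.int64(67), np.int64(176)), (153, np.int64(15), np.int64(68), np.int64(179)), (154, np.int64(15), np.int64(67), np.int64(186)), (155, np.int64(14), np.int64(72), np.int64(185)), (156, np.int64(11), np.int64(110), np.int64(181)), (157, np.int64(10), np.int64(184), np.int64(184)), (158, np.int64(12), np.int64(204), np.int64(177)), (159, np.int64(13), np.int64(155), np.int64(175)), (160, np.int64(15), np.int64(123), np.int64(198)), (161, np.int64(17), 
[... 5387 characters left out ...]
4(14), np.int64(123), np.int64(132)), (282, np.int64(14), np.int64(126), np.int64(149)), (285, np.int64(14), np.int64(126), np.int64(159)), (288, np.int64(14), np.int64(124), np.int64(146)), (291, np.int64(14), np.int64(122), np.int64(119)), (294, np.int64(14), np.int64(123), np.int64(111)), (297, np.int64(14), np.int64(122), np.int64(122)), (300, np.int64(14), np.int64(123), np.int64(127)), (303, np.int64(14), np.int64(124), np.int64(143)), (306, np.int64(14), np.int64(124), np.int64(148)), (309, np.int64(14), np.int64(125), np.int64(149)), (312, np.int64(14), np.int64(125), np.int64(150)), (315, np.int64(14), np.int64(124), np.int64(136)), (318, np.int64(14), np.int64(123), np.int64(122))]
```

The measured block ends are rows 160.1 and 218.3, against predicted 158.1 and 217.2. So the cap sits about 2 mm further along its +x than assumed, and I'll shift back by that much before lowering.

Call:
{"fn": "arm_command", "kwargs": {
  "series": [
    [0,0,0,-0.0023,-0.0003,0,-0.2],
    [0,0,0,-0.0023,-0.0003,-0.008,-0.2],
    [0,0,0,-0.0023,-0.0003,-0.016,-0.2],
    [0,0,0,-0.0023,-0.0003,-0.02,-0.2],
    [0,0,0,-0.0023,-0.0003,-0.023,-0.2],
    [0,0,0,-0.0023,-0.0003,-0.026,-0.2],
    [0,0,0,-0.0023,-0.0003,-0.029,-0.2],
    [0,0,0,-0.0023,-0.0003,-0.029,-0.2]
  ],
  "squeeze": 60
}}

```text
t: 13.62
tcp_pos: [0.6106, 0.2323, 0.2174]
tool_rot: [[-0.958, -0.286, 0.0], [-0.286, 0.958, 0.0], [-0.0, -0.0, -1.0]]
ft_force: [-0.3, -0.0, -0.8]
finger_gap: 0.0445
grip_force: 68.3
```

Call:
{"fn": "arm_command", "kwargs": {
  "series": [
    [0,0,0,0,0,-0.003,-0.2],
    [0,0,0,0,0,-0.006,-0.2],
    [0,0,0,0,0,-0.009,-0.2],
    [0,0,0,0,0,-0.012,-0.2],
    [0,0,0,0,0,-0.0145,-0.2],
    [0,0,0,0,0,-0.0155,-0.2],
    [0,0,0,0,0,-0.0155,-0.2]
  ]
}}

```text
t: 14.5
tcp_pos: [0.6106, 0.2323, 0.2028]
tool_rot: [[-0.958, -0.286, 0.001], [-0.286, 0.958, 0.0], [-0.001, -0.0, -1.0]]
ft_force: [-2.9, -1.4, 8.5]
finger_gap: 0.0452
grip_force: 69.2
```

Call:
{"fn": "arm_command", "kwargs": {
  "series": [
    [0,0,0,0,0,-0.001,-0.2],
    [0,0,0,0,0,-0.002,-0.2],
    [0,0,0,0,0,-0.002,-0.2],
    [0,0,0,0,0,-0.002,-0.2]
  ]
}}

```text
t: 15.0
tcp_pos: [0.6106, 0.2323, 0.2025]
tool_rot: [[-0.958, -0.286, 0.003], [-0.286, 0.958, 0.001], [-0.003, -0.0, -1.0]]
ft_force: [-6.5, -2.4, 19.7]
finger_gap: 0.0448
grip_force: 70.6
```

Force climbed to 20 N with only 0.3 mm of movement, so the cap is on a hard seat. I'll release and look.

Call:
{"fn": "arm_command", "kwargs": {
  "series": [
    [0,0,0,0,0,0,-0.2],
    [0,0,0,0,0,0.0015,0.2],
    [0,0,0,0,0,0.002,1],
    [0,0,0,0,0,0.002,1],
    [0,0,0,0,0,0.002,1],
    [0,0,0,0,0,0.04,1],
    [0,0,0,-0.01,0,0.08,1],
    [0,0,0,-0.02,0,0.12,1]
  ]
}}

```text
t: 16.0
tcp_pos: [0.5903, 0.2323, 0.3207]
tool_rot: [[-0.958, -0.286, -0.0], [-0.286, 0.958, -0.0], [0.0, 0.0, -1.0]]
ft_force: [-0.8, 0.8, -0.2]
finger_gap: 0.0855
grip_force: 0.0
```

Call:
{"fn": "arm_command", "kwargs": {
  "series": [
    [0,0,0,0,0,0.02,1],
    [0,0,0,0,0,0.02,1],
    [0,0,0,0,0,0.02,1]
  ]
}}

```text
t: 16.38
tcp_pos: [0.5906, 0.2323, 0.3383]
tool_rot: [[-0.958, -0.286, -0.002], [-0.286, 0.958, -0.0], [0.002, 0.0, -1.0]]
ft_force: [-0.4, -0.2, 0.4]
finger_gap: 0.0856
grip_force: 0.0
```

Run:
```python
from h import *
np.set_printoptions(precision=4,suppress=True)
s=monitor.observe();print(s["tcp_pos"],s["ft_force"])
a=cam("scene");v=cam("wrist")
y=np.radians(16.65);R=np.array([[np.cos(y),-np.sin(y)],[np.sin(y),np.cos(y)]])
Q=lambda z,l,w:np.c_[np.array([[-l,w],[-l,-w],[l,-w],[l,w]])@R.T+[.613,.2325],np.full(4,z)]
out=[]
for (I,K,RR,t),(w,h) in((a,(48,72)),(v,(80,120))):
    ps=[proj(Q(z,.036,.023),K,RR,t) for z in(.222,.208)]; c=ps[0].mean(0).astype(int); o=c-[w//2,h//2]
    B=cv2.resize(I[o[1]:o[1]+h,o[0]:o[0]+w][:,:,::-1],(400,600),interpolation=cv2.INTER_CUBIC)
    for p,col in zip(ps,((0,255,0),(0,0,255))): cv2.polylines(B,[((p-o+.5)*400/w).astype(int)],True,col,1)
    out.append(B)
cv2.imwrite("pics/k.png",np.hstack(out))
for k in("cap_seat","cap","head_top"):
    for n in("scene","wrist"):
        for r in models.boxes_of(k,n): print(k,n,r)
```

```text
[0.5906 0.2323 0.3383] [-0.3871 -0.1892  0.3571]
cap_seat scene {'at': [0.6051, 0.2125, 0.2149], 'p': 0.81}
cap_seat scene {'at': [0.4513, -0.2766, 0.0393], 'p': 0.69}
cap_seat scene {'at': [0.5592, -0.1381, 0.0337], 'p': 0.67}
cap_seat scene {'at': [0.4259, -0.1458, 0.0369], 'p': 0.56}
cap_seat wrist {'at': [0.5622, -0.1151, 0.0429], 'p': 0.64}
cap_seat wrist {'at': [0.5602, 0.2191, 0.0998], 'p': 0.18}
cap scene {'at': [0.5586, -0.139, 0.033], 'p': 0.96}
cap scene {'at': [0.6035, 0.2178, 0.2199], 'p': 0.71}
cap scene {'at': [0.4279, -0.1427, 0.0388], 'p': 0.66}
cap scene {'at': [0.4502, -0.2826, 0.041], 'p': 0.61}
cap wrist {'at': [0.6065, 0.2299, 0.2261], 'p': 0.82}
cap wrist {'at': [0.5677, -0.1164, 0.0398], 'p': 0.61}
head_top scene {'at': [0.6099, 0.2254, 0.1472], 'p': 0.57}
```

View pics/k.png

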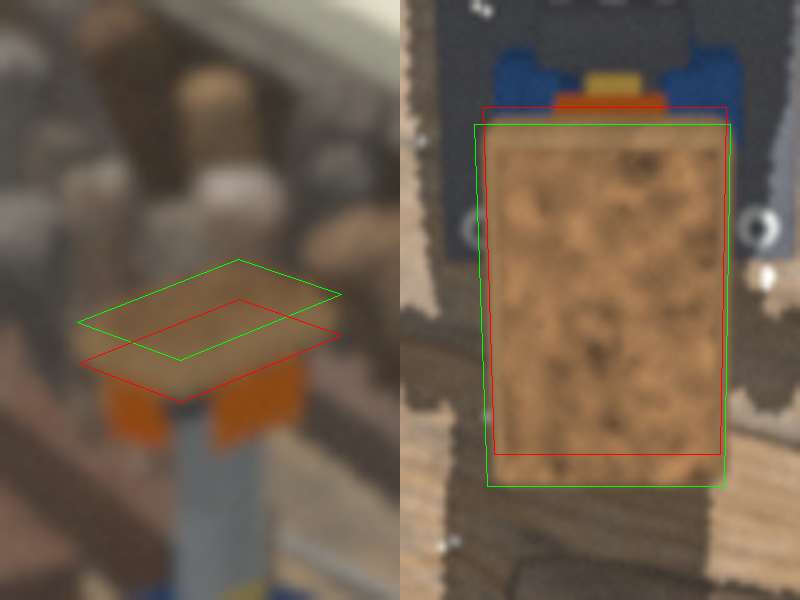

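The cap's block fits the outlines for a seat at z = 0.208, with its lower corner at (180,402). It is level and centred on the head to about 1 mm (wrist outline 485–730 × 124–484). The band is still just above the tower at (240,590) and the gripper is clear, so I'll hand in.

```bash
python3 -c "
from rig import arm
print(arm.sign_off())"
```

```text
the job is handed in; nothing more can be done
None
```

I handed the job in at about 17 s: the column rests in the fifth notch and the cork cap is pressed home level on the head, but the clips being snapped is inferred from the hard stop at 20 N and seat height, not seen directly, and no verdict was returned.

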